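Sort blood tubes by cap colour for the analyser

TASK

Sort the four capped blood tubes, each in its round carrier, into the trays that match their cap colours, one carrier to a place (the carriers' colours do not matter). The pink-capped tube is urgent: set it down in its tray before you move any of the others. Keep the tubes upright, set each one down flat on its tray's floor rather than dropping it, let go of it, and leave the bottle, the vial and the box alone.

Things in the scene. Friction and masses are not known exactly. Their poses are not given: they have to be found in the camera images.
- tube_pink: Blood tube upright in a round carrier, one rigid body, about 70 g: carrier 40 mm across, 22 mm tall; tube 13 mm across; pink-red cap 17 mm across, 60 to 80 mm above the origin, with a 10 mm wide nipple up to 96 mm (top); white carrier. Round about z (any grasp yaw). Origin: centre of the underside, z up. Tips easily if pushed near the top; grip the cap from above, 60 to 80 mm above the origin.
- tube_lavender_white: Blood tube upright in a round carrier, one rigid body, about 70 g: carrier 40 mm across, 22 mm tall; tube 13 mm across; lavender cap 17 mm across, 60 to 94 mm above the origin (top); white carrier. Round about z (any grasp yaw). Origin: centre of the underside, z up. Tips easily if pushed near the top; grip the cap from above, 60 to 94 mm above the origin.
- tube_lavender_black: Blood tube upright in a round carrier, one rigid body, about 70 g: carrier 40 mm across, 22 mm tall; tube 13 mm across; lavender cap 17 mm across, 60 to 94 mm above the origin (top); black carrier. Round about z (any grasp yaw). Origin: centre of the underside, z up. Tips easily if pushed near the top; grip the cap from above, 60 to 94 mm above the origin.
- tube_green: Blood tube upright in a round carrier, one rigid body, about 70 g: carrier 40 mm across, 22 mm tall; tube 13 mm across; green cap 17 mm across, 60 to 94 mm above the origin (top); grey carrier. Round about z (any grasp yaw). Origin: centre of the underside, z up. Tips easily if pushed near the top; grip the cap from above, 60 to 94 mm above the origin.
- tray_pink: Pink-red open tray fixed to the bench, 72 x 72 mm outside, 14 mm high, walls 5 mm, floor 5 mm thick. One place, 62 x 62 mm inside, for one carrier, centred on the origin. Origin at the centre of its underside (floor's top 5 mm above), z up.
- tray_lavender: Lavender open tray fixed to the bench, 72 mm along its x by 139 mm along its y outside, 14 mm high, walls 5 mm, floor 5 mm thick. A 5 mm wall across the middle, as high as the others, makes two places of 62 x 62 mm, one carrier each, centred 33.5 mm either side of the origin along the tray's y axis. Origin at the centre of its underside (floor's top 5 mm above), z up.
- tray_green: Green open tray fixed to the bench, 72 x 72 mm outside, 14 mm high, walls 5 mm, floor 5 mm thick. One place, 62 x 62 mm inside, for one carrier, centred on the origin. Origin at the centre of its underside (floor's top 5 mm above), z up.
- reagent_bottle: Bystander: white bottle with blue cap, 52 mm in diameter, 100 mm tall, standing loose; origin at the centre of its underside. Leave it alone.
- control_vial: Bystander: small amber vial with yellow cap, 28 mm in diameter, 50 mm tall, standing loose; origin at the centre of its underside. Leave it alone.
- label_box: Bystander: small cardboard box, 70 x 50 x 35 mm tall, lying loose; origin at the centre of its underside. Leave it alone.
Mind the look-alikes: they are no part of the job. Leave any black or orange look-alike of the tray_green alone. Leave any yellow look-alike of the tube_lavender_white alone.

How it is judged:
On the way:
1. the pink-capped tube stands released and at rest in the pink-red tray, while the other three tubes are still within 40 mm of where they started (x of tube_pink in the frame of tray_pink between -0.015 and 0.015 m and y of tube_pink in the frame of tray_pink between -0.015 and 0.015 m and z of tube_pink in the frame of tray_pink between 0.001 and 0.009 m and angle between tube_pink's own z axis and vertical below 0.1 rad and linear speed of tube_pink below 0.02 m/s and angular speed of tube_pink below 0.2 rad/s and contact force between the fingers and tube_pink below 0.2 N and distance of each of tube_lavender_white, tube_lavender_black, tube_green from where it was at the start of the episode below 0.04 m), for 0.2 s.
At the end, for the whole second after the job is handed in: Each tube stands in a place of the tray of its cap colour, the two lavender ones one to each place (either way round): within 15 mm of the place's middle along both tray axes, underside 1 to 9 mm above the tray's underside (floor: 5 mm), upright within 0.1 rad, at rest, released (x of tube_pink in the frame of tray_pink between -0.015 and 0.015 m and y of tube_pink in the frame of tray_pink between -0.015 and 0.015 m and z of tube_pink in the frame of tray_pink between 0.001 and 0.009 m and angle between each of tube_pink, tube_green's own z axis and vertical below 0.1 rad and x of tube_green in the frame of tray_green between -0.015 and 0.015 m and y of tube_green in the frame of tray_green between -0.015 and 0.015 m and z of tube_green in the frame of tray_green between 0.001 and 0.009 m and ((x of tube_lavender_white in the frame of tray_lavender between -0.015 and 0.015 m and y of tube_lavender_white in the frame of tray_lavender between 0.0185 and 0.0485 m and z of tube_lavender_white in the frame of tray_lavender between 0.001 and 0.009 m and angle between each of tube_lavender_white, tube_lavender_black's own z axis and vertical below 0.1 rad and x of tube_lavender_black in the frame of tray_lavender between -0.015 and 0.015 m and y of tube_lavender_black in the frame of tray_lavender between -0.0485 and -0.0185 m and z of tube_lavender_black in the frame of tray_lavender between 0.001 and 0.009 m) or (x of tube_lavender_white in the frame of tray_lavender between -0.015 and 0.015 m and y of tube_lavender_white in the frame of tray_lavender between -0.0485 and -0.0185 m and z of tube_lavender_white in the frame of tray_lavender between 0.001 and 0.009 m and angle between each of tube_lavender_white, tube_lavender_black's own z axis and vertical below 0.1 rad and x of tube_lavender_black in the frame of tray_lavender between -0.015 and 0.015 m and y of tube_lavender_black in the frame of tray_lavender between 0.0185 and 0.0485 m and z of tube_lavender_black in the frame of tray_lavender between 0.001 and 0.009 m)) and linear speed of each of tube_pink, tube_lavender_white, tube_lavender_black, tube_green below 0.02 m/s and angular speed of each of tube_pink, tube_lavender_white, tube_lavender_black, tube_green below 0.2 rad/s and contact force between the fingers and tube_pink below 0.2 N and contact force between the fingers and tube_lavender_white below 0.2 N and contact force between the fingers and tube_lavender_black below 0.2 N and contact force between the fingers and tube_green below 0.2 N); the robot touches nothing.
It fails at once if a tube is tipped more than about 35 degrees (angle between any of tube_pink, tube_lavender_white, tube_lavender_black, tube_green's own z axis and vertical above 0.6 rad).
It fails at once if a tube is dropped (moves faster than 0.7 m/s, a fall of about 25 mm, with no finger on it) ((linear speed of tube_pink above 0.7 m/s and contact force between the fingers and tube_pink below 0.05 N) or (linear speed of tube_lavender_white above 0.7 m/s and contact force between the fingers and tube_lavender_white below 0.05 N) or (linear speed of tube_lavender_black above 0.7 m/s and contact force between the fingers and tube_lavender_black below 0.05 N) or (linear speed of tube_green above 0.7 m/s and contact force between the fingers and tube_green below 0.05 N)).
It fails at once if a bystander (bottle, vial or box) is moved by more than 20 mm (distance of any of reagent_bottle, control_vial, label_box from where it was at the start of the episode above 0.02 m).
It also fails if it takes over 120 s, if anything falls off the work surface, if the arm or the gripper's body presses on something with over 40 N, if the wrist force passes 120 N, or if a joint passes its speed limit or range.

ROBOT

A 7-joint arm with a two-finger parallel gripper is mounted at the origin on the work surface. World frame = base frame: x ahead of the robot, y to its left, z up, the work surface at z = 0. Lengths are in m, angles in rad, forces in N, time in s.
With the tool pointing down it reaches from about 0.425 to 0.925 m from the base axis. Payload 6.8 kg.
Tool frame: the origin (TCP) lies on the centre line of the jaws, within the pads' length; the fingertips stand 25 mm ahead of it and the grasp point (between the pads) lies 6 mm ahead of it; z points along the fingers, y is the line along which they close (so a half turn about z gives the same grasp; the last joint's range is limited). The gripper opens to 85 mm and grips with 20 to 120 N. Pads are 22 mm wide; open, the fingers measure 114 mm over their backs; the gripper's body (76 mm by 85 mm) begins 54 mm behind the grasp point. The pads swing forward as they close: fully open they stand 13 mm farther back than shut.
Start: joints at [-1.429, 0.477, 0.022, 1.555, -0.011, 1.109, -0.083], TCP at [0.167, 0.654, 0.256] pointing down, gripper open.
Joint ranges: [-2.96, 2.96], [-0.34, 2.1], [-1.41, 1.46], [0.24, 2.44], [-1.37, 4.51], [0.17, 1.92], [-2.96, 2.96]. Speed limits (rad/s): [2.39, 2.39, 3.14, 3.14, 3.14, 3.14, 3.14].

INTERFACE

Orientations are given as a rotation vector (axis times angle).
In Python, from bench import status, imaging, workorder gives the robot as it stands.
- The arm moves only by the tool send_rows, never from a script. Its argument "steps" is a list of rows, each an object of numbers: "dx", "dy", "dz": the shift along the tool's x, y, z in cm; "yaw": the turn about the tool's z in degrees; "gripper": the opening, from 0 (shut) to 1 (fully open). A call has 1 to 5 rows; each row is the pose to reach, as a shift and turn from the pose commanded when the call began, along the tool's axes at that moment; what a row does not reach only later rows make up. A row lasts 1/8 s, in which the tool goes at most 62.5 mm and 10.7 degrees, less where a joint would pass 70% of its speed; a pose out of reach is approached as far as the arm can. A call with a gripper value outside its range is refused whole. The fingers move at their own pace and stop on an object; "force" is the grip in N (left out, the last holds). Time passes only in rows, so rows that repeat a pose let the fingers close. It gives the time, the measured TCP pose, the force, the opening and the grip force at its end, in the units of the state.
- status.get_obs(): the state, without advancing time (a new reading comes with each control period).
- imaging.grab_frame(name): name is "side" or "top"; returns a dict with "color" (384x512x3 uint8, red, green, blue), "depth" (384x512 float32, m along the optical axis (not along the pixel's ray), 0 where there is no reading), "K" (3x3 intrinsics, pixels), "R" (3x3) and "t" (3): a world point X has camera coordinates R X + t. Camera axes: x right, y down, z forward; pixel columns grow to the right and rows downward; lengths in m; the calibration is good to about 2 mm. A picture is of the moment at which its call begins.
- workorder.hand_in(): hands the job in; it is judged then, once.
The state is a dict: "clock": time; "joints": joint angles; "qvel": joint speeds; "tau": joint torques, N m; "tcp_pos": TCP position; "orientation": TCP orientation; "contact_force": force on the tool from outside, world axes, zero at the start; "moment": the same for the moment, N m; "grip_width": finger opening in m; "gripper_force": force on a finger pad.
Only numpy, scipy, OpenCV 4.12 (cv2) and the standard library are available. Lean on these libraries where they do the work, as an engineer would, in place of code of your own. Each camera call takes 0.05 s, during which the arm holds its last target. There are 200 camera calls.

## Working session

There is one attempt and no reset: what is moved stays moved. The work goes in short steps, Python scripts to look and compute and a tool call to move; the robot and the scene stay as the last step left them, time stands still between calls to the robot, and variables do not carry over. Pictures are saved under pics/ and viewed, at most 14 in all, crops included, and the job is handed in when it is done.

Besides the shell and the picture viewer there is one more tool, called after "Call:" in YAML: its name, and indented under it one key for each argument. send_rows: Moves the arm, as the interface text tells. Its arguments: {"type":"object","properties":{"steps":{"type":"array"},"force":{"type":"number"}},"required":["steps"]}

```bash
mkdir -p pics
cat > h.py <<'E'
import numpy as np, cv2
from bench import status, imaging
def world(f, z=None):
    h,w=f["depth"].shape
    v,u=np.mgrid[0:h,0:w]
    K=f["K"]; d=f["depth"]
    P=np.stack([(u-K[0,2])/K[0,0]*d,(v-K[1,2])/K[1,1]*d,d],-1)
    return (P-f["t"])@f["R"]
def ray(f,u,v,z):
    d=np.linalg.inv(f["K"])@[u,v,1]; d=f["R"].T@d; c=-f["R"].T@f["t"]
    return c+d*(z-c[2])/d[2]
def save(f,n): cv2.imwrite("pics/"+n,f["color"][:,:,::-1])
E
python3 - <<'E'
from h import *
print(status.get_obs())
for n in("top","side"):
    f=imaging.grab_frame(n); save(f,n+"0.png"); np.savez(n+"0.npz",**f); print(n,f["K"][0,0],-f["R"].T@f["t"],f["R"][2])
E
```

```text
{'clock': 0.0, 'joints': array([-1.42910712,  0.47781378,  0.02229142,  1.55641377, -0.01150077,
        1.10930512, -0.08307657]), 'qvel': array([ 0.00057019,  0.0011664 ,  0.00029894,  0.00082815, -0.00068218,
       -0.00045362, -0.00041305]), 'tau': array([-3.07501878e-04, -5.96437633e+01,  1.60755102e+00, -2.81199092e+01,
        1.24006905e-02,  9.21606144e-03,  3.10900668e-05]), 'tcp_pos': array([0.16670927, 0.65354103, 0.25533148]), 'orientation': array([-3.91197154e-01, -3.11702482e+00,  2.84166281e-03]), 'contact_force': array([ 0.31801474, -0.3246694 ,  0.71787608]), 'moment': array([ 0.03384922, -0.00721879, -0.0217762 ]), 'gripper_force': 0.0, 'grip_width': 0.08565878003137531}
top 353.5964135657476 [0.47020935 0.01983726 0.94657513] [ 0.13611211 -0.03337498 -0.9901311 ]
side 353.3020737138971 [ 0.34155571 -0.75448891  0.4903764 ] [ 0.29847205  0.82915898 -0.47266249]
```

View pics/top0.png

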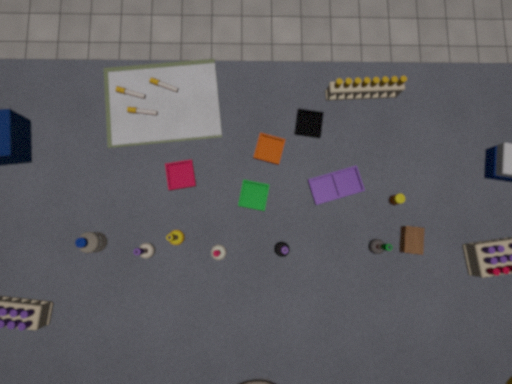

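View pics/side0.png

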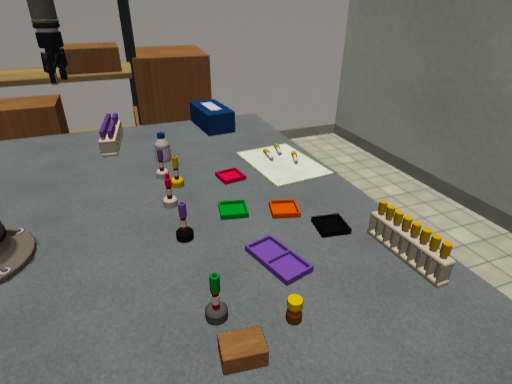

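Top view: pink tray (181,175), green tray (254,196), lavender tray (336,185); tubes lavender/white (140,250), yellow decoy (175,237), pink (217,252), lavender/black (283,249), green (385,247). Bottle is at (88,242), vial (399,199), box (412,240). The side view agrees.

```bash
cat > m.py <<'E'
from h import *
HUE=dict(pink=(165,179),lavender=(125,150),green=(50,75))
def hue(f,c,lo=90):
    g=cv2.cvtColor(f["color"],cv2.COLOR_RGB2HSV); a,b=HUE[c]
    return cv2.inRange(g,(a,lo,40),(b,255,255))
def cap(f,c,xy):
    # colour blob near where the cap should project
    p=f["K"]@(f["R"]@[*xy,.077]+f["t"]); p=p[:2]/p[2]
    n,l,s,ce=cv2.connectedComponentsWithStats(hue(f,c))
    ok=[i for i in range(1,n) if s[i,4]>=8]
    i=min(ok,key=lambda i:np.hypot(*(ce[i]-p)))
    return ce[i],s[i,4],np.hypot(*(ce[i]-p))
def tri(fs,px):
    A=[];b=[]
    for f,(u,v) in zip(fs,px):
        d=f["R"].T@np.linalg.inv(f["K"])@[u,v,1]; d/=np.linalg.norm(d); c=-f["R"].T@f["t"]
        M=np.eye(3)-np.outer(d,d); A.append(M); b.append(M@c)
    X=np.linalg.lstsq(np.vstack(A),np.hstack(b),rcond=None)[0]
    gap=[np.linalg.norm(M@X-bb)*1e3 for M,bb in zip(A,b)]
    return X,gap
E
python3 - <<'E'
from m import *
T=dict(np.load("top0.npz"));S=dict(np.load("side0.npz"))
for n,c,uv in [("pink","pink",(216,253)),("lav_w","lavender",(139,251)),("lav_b","lavender",(285,250)),("green","green",(387,247))]:
    xy=ray(T,*uv,.077)[:2]
    a=cap(T,c,xy);b=cap(S,c,xy); X,g=tri([T,S],[a[0],b[0]])
    print(n,X.round(4),np.round(g,1),a[0].round(1),a[1],round(a[2],1),b[0].round(1),b[1],round(b[2],1), "r",np.hypot(*X[:2]).round(3))
    for f,nm in((T,'top'),(S,'side')):
        W=world(f); m=(np.hypot(*(W[...,:2]-X[:2]).transpose(2,0,1))<.03)&(W[...,2]>.016)&(W[...,2]<.03)&(f["depth"]>0)
        print("   carrier",nm,m.sum(),((W[m].min(0)+W[m].max(0))/2).round(4),(np.ptp(W[m],axis=0)).round(3))
for n,c,uv in [("tp","pink",(181,175)),("tg","green",(254,196)),("tl","lavender",(336,185))]:
  X0=ray(T,*uv,.014)
  for f,nm in((T,'top'),(S,'side')):
    p=f["K"]@(f["R"]@X0+f["t"]);p=p[:2]/p[2]
    cs,_=cv2.findContours(cv2.morphologyEx(hue(f,c),cv2.MORPH_CLOSE,np.ones((3,3))),cv2.RETR_EXTERNAL,cv2.CHAIN_APPROX_NONE)
    k=max((k for k in cs if cv2.contourArea(k)>80),key=lambda k:cv2.pointPolygonTest(k,tuple(map(float,p)),True))
    w=np.array([ray(f,*q[0],.010)[:2] for q in k]); r=cv2.minAreaRect((w*1e3).astype(np.float32))
    print(n,nm,np.round(r[0],1),np.round(r[1],1),round(r[2],1))
W=world(T)
for n,uv in [("bottle",(88,242)),("vial",(399,199)),("box",(412,240)),("yel",(175,237))]:
    print(n,W[uv[1],uv[0]].round(3))
E
```

```text
pink [0.4321 0.097  0.0743] [0.1 0.1] [216.1 253. ] 35 0.1 [167.1 180.2] 82 0.9 r 0.443
   carrier top 143 [0.4323 0.097  0.022 ] [0.036 0.036 0.012]
   carrier side 99 [0.4332 0.0905 0.0228] [0.038 0.034 0.013]
lav_w [0.4387 0.2851 0.0755] [0.1 0.1] [137.4 251. ] 38 1.6 [159.5 153.8] 53 0.1 r 0.523
   carrier top 143 [0.4377 0.2808 0.0231] [0.038 0.036 0.014]
   carrier side 64 [0.439  0.2757 0.0229] [0.038 0.032 0.014]
lav_b [ 0.4391 -0.0679  0.078 ] [0. 0.] [284.1 249.6] 40 1.0 [181.8 209.1] 107 1.0 r 0.444
   carrier top 135 [ 0.4387 -0.0672  0.0202] [0.036 0.039 0.008]
   carrier side 135 [ 0.4389 -0.071   0.023 ] [0.038 0.034 0.014]
green [ 0.4439 -0.3211  0.0784] [0.2 0.2] [387.  246.7] 54 0.3 [214.2 283. ] 201 0.9 r 0.548
   carrier top 138 [ 0.4444 -0.3172  0.0229] [0.036 0.036 0.014]
   carrier side 292 [ 0.444  -0.3213  0.0229] [0.039 0.038 0.014]
tp top [637.3 201.1] [76.1 75.2] 9.0
tp side [636.5 197.4] [ 85.3 101. ] 8.4
tg top [581.8   5.2] [73.  74.3] 78.2
tg side [581.3   2.2] [96.1 74.7] 78.5
tl top [ 608.4 -217.2] [ 69.9 139.1] 15.9
tl side [ 607.4 -219.3] [ 81.7 149.3] 15.9
bottle [0.461 0.402 0.079]
vial [ 0.565 -0.371  0.05 ]
box [ 0.459 -0.403  0.038]
yel [0.471 0.199 0.065]
```

Call:
send_rows:
  steps:
    - {"dx": -3.9,"dy": -4.7,"yaw": -5,"gripper": 0.5}
    - {"dx": -7.8,"dy": -9.4,"yaw": -10,"gripper": 0.5}
    - {"dx": -11.7,"dy": -14.1,"yaw": -14.3,"gripper": 0.5}
    - {"dx": -15.6,"dy": -18.8,"yaw": -14.3,"gripper": 0.5}
    - {"dx": -19.5,"dy": -23.5,"yaw": -14.3,"gripper": 0.5}
  force: 40

```text
validation failed for argument at $.st...
```

Call:
send_rows:
  steps:
    - {"dx": -3.9,"dy": -4.7,"dz": 0,"yaw": -5,"gripper": 0.5}
    - {"dx": -7.8,"dy": -9.4,"dz": 0,"yaw": -10,"gripper": 0.5}
    - {"dx": -11.7,"dy": -14.1,"dz": 0,"yaw": -14.3,"gripper": 0.5}
    - {"dx": -15.6,"dy": -18.8,"dz": 0,"yaw": -14.3,"gripper": 0.5}
    - {"dx": -19.5,"dy": -23.5,"dz": 0,"yaw": -14.3,"gripper": 0.5}
  force: 40

```text
clock: 0.72
tcp_pos: [0.2983, 0.376, 0.2561]
orientation: [-0.001, -3.142, 0.0]
contact_force: [1.3, 0.7, -0.7]
grip_width: 0.0431
gripper_force: 0.0
```

Call:
send_rows:
  steps:
    - {"dx": -2.5,"dy": -5.4,"dz": 0,"yaw": 0,"gripper": 0.5}
    - {"dx": -5,"dy": -10.8,"dz": 0,"yaw": 0,"gripper": 0.5}
    - {"dx": -7.5,"dy": -16.2,"dz": 1,"yaw": 0,"gripper": 0.5}
    - {"dx": -10,"dy": -21.6,"dz": 2,"yaw": 0,"gripper": 0.5}
    - {"dx": -12.5,"dy": -26,"dz": 3,"yaw": 0,"gripper": 0.5}

```text
clock: 1.35
tcp_pos: [0.4229, 0.1158, 0.2261]
orientation: [0.002, 3.142, 0.0]
contact_force: [0.8, 0.1, -0.1]
grip_width: 0.0426
gripper_force: 0.0
```

Call:
send_rows:
  steps:
    - {"dx": -0.9,"dy": -1.9,"dz": 3,"yaw": 0,"gripper": 0.5}
    - {"dx": -0.9,"dy": -1.9,"dz": 6,"yaw": 0,"gripper": 0.5}
    - {"dx": -0.9,"dy": -1.9,"dz": 7.5,"yaw": 0,"gripper": 0.5}
    - {"dx": -0.9,"dy": -1.9,"dz": 7.5,"yaw": 0,"gripper": 0.5}

```text
clock: 1.85
tcp_pos: [0.4307, 0.0986, 0.1503]
orientation: [-0.001, -3.139, 0.002]
contact_force: [0.1, -0.2, 0.4]
grip_width: 0.0426
gripper_force: 0.0
```

Run:
```python
from h import *
f=imaging.grab_frame("side"); cv2.imwrite("pics/s1.png",cv2.resize(f["color"][80:240,80:300,::-1],None,fx=3,fy=3))
print(status.get_obs()["tcp_pos"])
```

```text
[0.43129027 0.09894735 0.15108545]
```

View pics/s1.png

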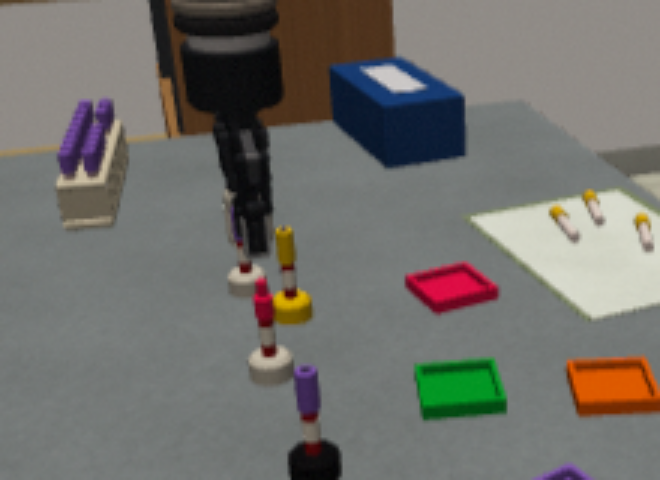

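The side crop shows the gripper just above the pink cap (cap at crop (262,290), fingertips (255,250)). I'll lower it and grip.

Call:
send_rows:
  steps:
    - {"dx": -0.1,"dy": -0.2,"dz": 2.5,"yaw": 0,"gripper": 0.5}
    - {"dx": -0.1,"dy": -0.2,"dz": 5,"yaw": 0,"gripper": 0.5}
    - {"dx": -0.1,"dy": -0.2,"dz": 7.4,"yaw": 0,"gripper": 0.5}
    - {"dx": -0.1,"dy": -0.2,"dz": 7.4,"yaw": 0,"gripper": 0.4}
    - {"dx": -0.1,"dy": -0.2,"dz": 7.4,"yaw": 0,"gripper": 0.3}
  force: 30

```text
clock: 2.52
tcp_pos: [0.4334, 0.0974, 0.0784]
orientation: [0.0, 3.14, 0.001]
contact_force: [0.4, 0.8, -0.6]
grip_width: 0.0254
gripper_force: 0.0
```

Call:
send_rows:
  steps:
    - {"dx": 0,"dy": 0,"dz": 0,"yaw": 0,"gripper": 0.25}
    - {"dx": 0,"dy": 0,"dz": 0,"yaw": 0,"gripper": 0.2}
    - {"dx": 0,"dy": 0,"dz": 0,"yaw": 0,"gripper": 0.1}
    - {"dx": 0,"dy": 0,"dz": 0,"yaw": 0,"gripper": 0.1}
    - {"dx": 0,"dy": 0,"dz": 0,"yaw": 0,"gripper": 0.1}

```text
clock: 3.15
tcp_pos: [0.4334, 0.097, 0.078]
orientation: [0.001, 3.14, 0.001]
contact_force: [0.4, -1.3, 8.3]
grip_width: 0.016
gripper_force: 29.3
```

Call:
send_rows:
  steps:
    - {"dx": 0,"dy": 0,"dz": -1,"yaw": 0,"gripper": 0.1}
    - {"dx": 0,"dy": 0,"dz": -3.5,"yaw": 0,"gripper": 0.1}
    - {"dx": 0,"dy": 0,"dz": -6,"yaw": 0,"gripper": 0.1}
    - {"dx": 0,"dy": 0,"dz": -8.5,"yaw": 0,"gripper": 0.1}
    - {"dx": 0,"dy": 0,"dz": -11,"yaw": 0,"gripper": 0.1}

```text
clock: 3.78
tcp_pos: [0.4323, 0.0971, 0.1885]
orientation: [-0.0, -3.141, -0.0]
contact_force: [0.8, -0.2, -1.1]
grip_width: 0.0157
gripper_force: 29.3
```

Call:
send_rows:
  steps:
    - {"dx": -3,"dy": 1.5,"dz": 0,"yaw": 0,"gripper": 0.1}
    - {"dx": -7.5,"dy": 3.8,"dz": 0,"yaw": 0,"gripper": 0.1}
    - {"dx": -12,"dy": 6.1,"dz": 0,"yaw": 0,"gripper": 0.1}
    - {"dx": -16.5,"dy": 8.4,"dz": 0,"yaw": 0,"gripper": 0.1}
    - {"dx": -20.4,"dy": 10.4,"dz": 0,"yaw": 0,"gripper": 0.1}

```text
clock: 4.4
tcp_pos: [0.6378, 0.2022, 0.1876]
orientation: [0.001, -3.141, 0.0]
contact_force: [1.2, -0.7, -0.3]
grip_width: 0.0161
gripper_force: 29.4
```

Call:
send_rows:
  steps:
    - {"dx": 0,"dy": 0,"dz": 0,"yaw": 0,"gripper": 0.1}
    - {"dx": 0,"dy": 0,"dz": 1,"yaw": 0,"gripper": 0.1}
    - {"dx": 0,"dy": 0,"dz": 3,"yaw": 0,"gripper": 0.1}
    - {"dx": 0,"dy": 0,"dz": 5,"yaw": 0,"gripper": 0.1}
    - {"dx": 0,"dy": 0,"dz": 6,"yaw": 0,"gripper": 0.1}

```text
clock: 5.03
tcp_pos: [0.6352, 0.2006, 0.125]
orientation: [-0.001, -3.139, 0.002]
contact_force: [0.1, 0.2, -0.1]
grip_width: 0.0156
gripper_force: 29.4
```

Run:
```python
from m import *
print(status.get_obs()["tcp_pos"],status.get_obs()["gripper_force"])
T=imaging.grab_frame("top");S=imaging.grab_frame("side"); 
cv2.imwrite("pics/s2.png",np.hstack([cv2.resize(f["color"][a:a+130,b:b+130,::-1],None,fx=3,fy=3) for f,a,b in((T,110,120),(S,80,160))]))
```

```text
[0.63519993 0.20056266 0.12498038] 29.35536950826645
```

View pics/s2.png

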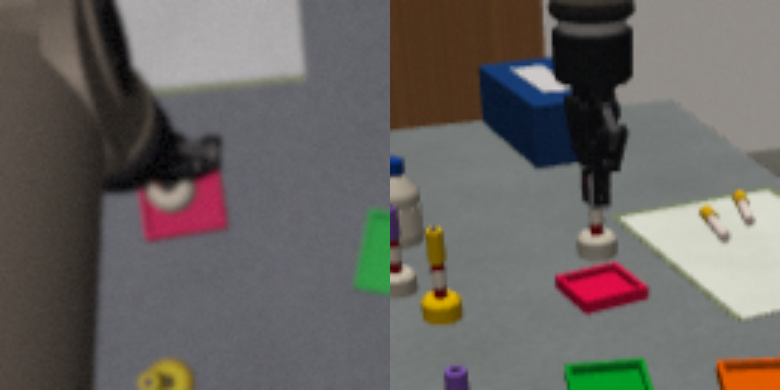

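The pink tube is held upright above the pink tray: carrier at crop (597,243) in the side view, with the tray below it at (600,287). Now I'll lower it.

Call:
send_rows:
  steps:
    - {"dx": -0.1,"dy": 0,"dz": 1.2,"yaw": 0,"gripper": 0.1}
    - {"dx": -0.1,"dy": 0,"dz": 2.4,"yaw": 0,"gripper": 0.1}
    - {"dx": -0.1,"dy": 0,"dz": 3.4,"yaw": 0,"gripper": 0.1}
    - {"dx": -0.1,"dy": 0,"dz": 3.8,"yaw": 0,"gripper": 0.1}
    - {"dx": -0.1,"dy": 0,"dz": 3.9,"yaw": 0,"gripper": 0.1}

```text
clock: 5.75
tcp_pos: [0.6376, 0.201, 0.088]
orientation: [-0.0, -3.141, 0.0]
contact_force: [-0.1, 0.2, -0.7]
grip_width: 0.016
gripper_force: 29.4
```

Call:
send_rows:
  steps:
    - {"dx": 0,"dy": 0,"dz": 0.1,"yaw": 0,"gripper": 0.1}
    - {"dx": 0,"dy": 0,"dz": 0.2,"yaw": 0,"gripper": 0.1}
    - {"dx": 0,"dy": 0,"dz": 0.2,"yaw": 0,"gripper": 0.1}

```text
clock: 6.12
tcp_pos: [0.6377, 0.2011, 0.0864]
orientation: [0.0, 3.141, 0.0]
contact_force: [0.6, -0.3, -0.7]
grip_width: 0.0159
gripper_force: 29.4
```

Call:
send_rows:
  steps:
    - {"dx": 0,"dy": 0,"dz": 0.1,"yaw": 0,"gripper": 0.1}
    - {"dx": 0,"dy": 0,"dz": 0.2,"yaw": 0,"gripper": 0.1}
    - {"dx": 0,"dy": 0,"dz": 0.2,"yaw": 0,"gripper": 0.1}

```text
clock: 6.5
tcp_pos: [0.6376, 0.2011, 0.0842]
orientation: [-0.0, -3.141, 0.0]
contact_force: [0.5, -0.7, -0.6]
grip_width: 0.0157
gripper_force: 29.4
```

Call:
send_rows:
  steps:
    - {"dx": 0,"dy": 0,"dz": 0.1,"yaw": 0,"gripper": 0.1}
    - {"dx": 0,"dy": 0,"dz": 0.1,"yaw": 0,"gripper": 0.1}

```text
clock: 6.75
tcp_pos: [0.6377, 0.2011, 0.0833]
orientation: [-0.0, -3.142, 0.0]
contact_force: [-0.6, -0.3, -0.7]
grip_width: 0.0155
gripper_force: 29.5
```

Call:
send_rows:
  steps:
    - {"dx": 0,"dy": 0,"dz": 0.1,"yaw": 0,"gripper": 0.1}
    - {"dx": 0,"dy": 0,"dz": 0.1,"yaw": 0,"gripper": 0.1}

```text
clock: 7.0
tcp_pos: [0.6381, 0.201, 0.0831]
orientation: [0.001, 3.141, 0.001]
contact_force: [-1.7, -0.5, 4.8]
grip_width: 0.0161
gripper_force: 29.9
```

Call:
send_rows:
  steps:
    - {"dx": 0,"dy": 0,"dz": 0.1,"yaw": 0,"gripper": 0.1}
    - {"dx": 0,"dy": 0,"dz": 0.1,"yaw": 0,"gripper": 0.1}

```text
clock: 7.25
tcp_pos: [0.6385, 0.201, 0.0831]
orientation: [0.001, 3.14, 0.001]
contact_force: [-3.7, -1.0, 11.7]
grip_width: 0.0159
gripper_force: 30.4
```

Call:
send_rows:
  steps:
    - {"dx": 0,"dy": 0,"dz": -0.1,"yaw": 0,"gripper": 0.2}
    - {"dx": 0,"dy": 0,"dz": -0.1,"yaw": 0,"gripper": 0.3}
    - {"dx": 0,"dy": 0,"dz": -0.1,"yaw": 0,"gripper": 0.45}
    - {"dx": 0,"dy": 0,"dz": -0.1,"yaw": 0,"gripper": 0.5}
    - {"dx": 0,"dy": 0,"dz": -0.1,"yaw": 0,"gripper": 0.5}

```text
clock: 7.88
tcp_pos: [0.6376, 0.2011, 0.0821]
orientation: [-0.0, -3.141, 0.0]
contact_force: [-0.2, 0.6, -0.3]
grip_width: 0.0426
gripper_force: 0.0
```

Call:
send_rows:
  steps:
    - {"dx": 0,"dy": 0,"dz": -2,"yaw": 0,"gripper": 0.5}
    - {"dx": 0,"dy": 0,"dz": -5,"yaw": 0,"gripper": 0.5}
    - {"dx": 0,"dy": 0,"dz": -9,"yaw": 0,"gripper": 0.5}
    - {"dx": 4,"dy": -4,"dz": -11,"yaw": 0,"gripper": 0.5}
    - {"dx": 8,"dy": -8,"dz": -11,"yaw": 0,"gripper": 0.5}

```text
clock: 8.5
tcp_pos: [0.5585, 0.1205, 0.1956]
orientation: [-0.0, 3.136, 0.003]
contact_force: [0.1, -0.7, 0.4]
grip_width: 0.0426
gripper_force: 0.0
```

Run:
```python
from m import *
print(status.get_obs()["tcp_pos"])
T=imaging.grab_frame("top");S=imaging.grab_frame("side"); save(S,"s3.png")
W=world(S); X=np.array([.637,.201])
m=(np.hypot(*(W[...,:2]-X).transpose(2,0,1))<.03)&(S["depth"]>0)&(W[...,2]>.06)
print(m.sum(),np.median(W[m],0),W[m].max(0))
```

```text
[0.55850829 0.12046883 0.19559727]
64 [0.63523731 0.19598458 0.07942721] [0.64569799 0.20456296 0.10196129]
```

View pics/s3.png

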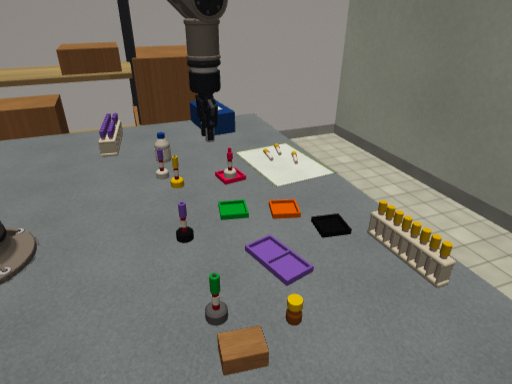

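The pink tube stands upright in the pink tray (230,172). Next is the lavender tube in the black carrier.

Call:
send_rows:
  steps:
    - {"dx": 3,"dy": -4.7,"dz": 0,"yaw": 0,"gripper": 0.5}
    - {"dx": 6,"dy": -9.4,"dz": 0,"yaw": 0,"gripper": 0.5}
    - {"dx": 9,"dy": -14.1,"dz": 1,"yaw": 0,"gripper": 0.5}
    - {"dx": 11.9,"dy": -18.8,"dz": 3,"yaw": 0,"gripper": 0.5}
    - {"dx": 11.9,"dy": -18.8,"dz": 6,"yaw": 0,"gripper": 0.5}

```text
clock: 9.22
tcp_pos: [0.4377, -0.0703, 0.1335]
orientation: [0.011, 3.139, 0.0]
contact_force: [1.5, 1.0, -0.3]
grip_width: 0.0426
gripper_force: 0.0
```

Call:
send_rows:
  steps:
    - {"dx": 0,"dy": 0,"dz": 0,"yaw": 0,"gripper": 0.5}
    - {"dx": 0,"dy": 0,"dz": 2.5,"yaw": 0,"gripper": 0.5}
    - {"dx": 0,"dy": 0,"dz": 5,"yaw": 0,"gripper": 0.5}
    - {"dx": 0,"dy": 0,"dz": 5.4,"yaw": 0,"gripper": 0.5}
    - {"dx": 0,"dy": 0,"dz": 5.4,"yaw": 0,"gripper": 0.4}

```text
clock: 9.85
tcp_pos: [0.4396, -0.0665, 0.0793]
orientation: [-0.001, 3.14, 0.0]
contact_force: [1.4, -0.8, -0.3]
grip_width: 0.0343
gripper_force: 0.0
```

Call:
send_rows:
  steps:
    - {"dx": 0,"dy": 0,"dz": 0,"yaw": 0,"gripper": 0.3}
    - {"dx": 0,"dy": 0,"dz": 0,"yaw": 0,"gripper": 0.25}
    - {"dx": 0,"dy": 0,"dz": 0,"yaw": 0,"gripper": 0.2}
    - {"dx": 0,"dy": 0,"dz": 0,"yaw": 0,"gripper": 0.1}
    - {"dx": 0,"dy": 0,"dz": 0,"yaw": 0,"gripper": 0.1}

```text
clock: 10.48
tcp_pos: [0.4391, -0.0671, 0.0787]
orientation: [0.001, 3.141, -0.0]
contact_force: [-0.3, -0.4, 6.5]
grip_width: 0.0161
gripper_force: 29.3
```

Call:
send_rows:
  steps:
    - {"dx": 0,"dy": 0,"dz": 0,"yaw": 0,"gripper": 0.1}

```text
clock: 10.6
tcp_pos: [0.4391, -0.0671, 0.0787]
orientation: [0.001, 3.141, 0.0]
contact_force: [-0.3, -1.5, 5.6]
grip_width: 0.0164
gripper_force: 29.3
```

Call:
send_rows:
  steps:
    - {"dx": 0,"dy": 0,"dz": -1,"yaw": 0,"gripper": 0.1}
    - {"dx": 0,"dy": 0,"dz": -3,"yaw": 0,"gripper": 0.1}
    - {"dx": 0,"dy": 0,"dz": -5,"yaw": 0,"gripper": 0.1}
    - {"dx": -2.5,"dy": -2.5,"dz": -5,"yaw": 0,"gripper": 0.1}
    - {"dx": -6,"dy": -6,"dz": -5,"yaw": 0,"gripper": 0.1}

```text
clock: 11.22
tcp_pos: [0.4988, -0.1261, 0.129]
orientation: [0.004, -3.141, -0.002]
contact_force: [0.1, 0.4, -0.3]
grip_width: 0.0159
gripper_force: 29.3
```

Call:
send_rows:
  steps:
    - {"dx": -3.5,"dy": -3.5,"dz": 0,"yaw": 0,"gripper": 0.1}
    - {"dx": -7,"dy": -7,"dz": 0,"yaw": 0,"gripper": 0.1}
    - {"dx": -10,"dy": -10.2,"dz": 0,"yaw": 0,"gripper": 0.1}
    - {"dx": -11.8,"dy": -12.2,"dz": 0,"yaw": 0,"gripper": 0.1}
    - {"dx": -11.8,"dy": -12.2,"dz": 1,"yaw": 0,"gripper": 0.1}

```text
clock: 11.85
tcp_pos: [0.6175, -0.251, 0.1189]
orientation: [0.003, 3.14, -0.003]
contact_force: [-0.3, 0.1, -2.0]
grip_width: 0.0161
gripper_force: 29.4
```

Call:
send_rows:
  steps:
    - {"dx": 0,"dy": 0,"dz": 1,"yaw": 0,"gripper": 0.1}
    - {"dx": 0,"dy": 0,"dz": 2,"yaw": 0,"gripper": 0.1}
    - {"dx": 0,"dy": 0,"dz": 2.5,"yaw": 0,"gripper": 0.1}
    - {"dx": 0,"dy": 0,"dz": 2.5,"yaw": 0,"gripper": 0.1}

```text
clock: 12.35
tcp_pos: [0.6162, -0.2484, 0.0929]
orientation: [0.0, -3.141, -0.001]
contact_force: [1.0, 0.3, -0.5]
grip_width: 0.0161
gripper_force: 29.4
```

Run:
```python
from m import *
print(status.get_obs()["tcp_pos"],status.get_obs()["gripper_force"])
T=imaging.grab_frame("top");S=imaging.grab_frame("side"); 
cv2.imwrite("pics/s4.png",np.hstack([cv2.resize(f["color"][a:a+130,b:b+130,::-1],None,fx=3,fy=3) for f,a,b in((T,120,280),(S,170,200))]))
```

```text
[ 0.61618372 -0.24842693  0.09285129] 29.421593248844147
```

View pics/s4.png

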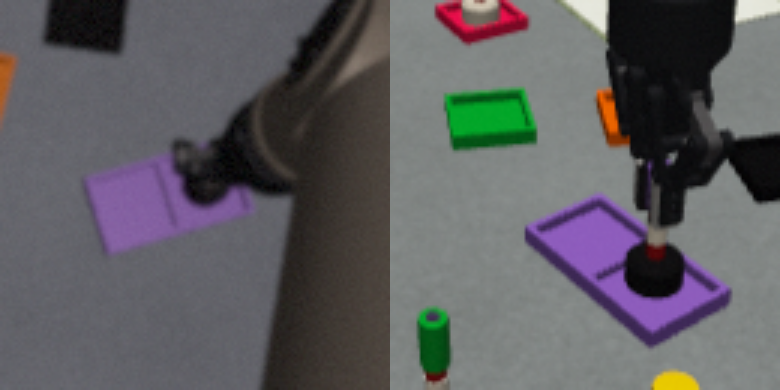

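The black carrier is over the nearer (-y) lavender place: side crop (655,270). I'll lower it the last 9 mm.

Call:
send_rows:
  steps:
    - {"dx": 0,"dy": 0,"dz": 0.4,"yaw": 0,"gripper": 0.1}
    - {"dx": 0,"dy": 0,"dz": 0.7,"yaw": 0,"gripper": 0.1}
    - {"dx": 0,"dy": 0,"dz": 0.8,"yaw": 0,"gripper": 0.1}
    - {"dx": 0,"dy": 0,"dz": 0.9,"yaw": 0,"gripper": 0.1}
    - {"dx": 0,"dy": 0,"dz": 0.9,"yaw": 0,"gripper": 0.1}

```text
clock: 13.08
tcp_pos: [0.6165, -0.2489, 0.0842]
orientation: [-0.0, -3.141, -0.0]
contact_force: [0.2, 0.2, -0.2]
grip_width: 0.016
gripper_force: 29.4
```

Call:
send_rows:
  steps:
    - {"dx": 0,"dy": 0,"dz": 0.1,"yaw": 0,"gripper": 0.1}
    - {"dx": 0,"dy": 0,"dz": 0.1,"yaw": 0,"gripper": 0.1}

```text
clock: 13.32
tcp_pos: [0.6168, -0.2492, 0.0838]
orientation: [0.001, 3.141, -0.0]
contact_force: [-0.8, 0.5, 3.9]
grip_width: 0.0164
gripper_force: 29.7
```

Contact is made, so I'll release and retreat towards the green tube.

Call:
send_rows:
  steps:
    - {"dx": 0,"dy": 0,"dz": 0,"yaw": 0,"gripper": 0.2}
    - {"dx": 0,"dy": 0,"dz": 0,"yaw": 0,"gripper": 0.3}
    - {"dx": 0,"dy": 0,"dz": 0,"yaw": 0,"gripper": 0.45}
    - {"dx": 0,"dy": 0,"dz": 0,"yaw": 0,"gripper": 0.5}
    - {"dx": 0,"dy": 0,"dz": 0,"yaw": 0,"gripper": 0.5}

```text
clock: 13.95
tcp_pos: [0.6166, -0.2489, 0.0832]
orientation: [-0.0, -3.142, -0.0]
contact_force: [0.6, 0.4, -0.4]
grip_width: 0.0429
gripper_force: 0.0
```

Call:
send_rows:
  steps:
    - {"dx": 0,"dy": 0,"dz": -2,"yaw": 0,"gripper": 0.5}
    - {"dx": 0,"dy": 0,"dz": -5,"yaw": 0,"gripper": 0.5}
    - {"dx": 2,"dy": 0,"dz": -8,"yaw": 0,"gripper": 0.5}
    - {"dx": 7,"dy": -2,"dz": -8,"yaw": 0,"gripper": 0.5}
    - {"dx": 12,"dy": -4,"dz": -8,"yaw": 0,"gripper": 0.5}

```text
clock: 14.58
tcp_pos: [0.496, -0.2896, 0.1653]
orientation: [-0.001, 3.139, -0.002]
contact_force: [-0.0, -0.3, 0.5]
grip_width: 0.043
gripper_force: 0.0
```

Run:
```python
from m import *
print(status.get_obs()["tcp_pos"])
T=imaging.grab_frame("top");S=imaging.grab_frame("side")
for c,xy in(("lavender",(.6166,-.249)),("green",(.444,-.321))):
  W=world(S); m=(np.hypot(*(W[...,:2]-xy).transpose(2,0,1))<.03)&(S["depth"]>0)&(W[...,2]>.06)&(W[...,2]<.115)
  print(c,m.sum(),W[m].mean(0),W[m].max(0))
```

```text
[ 0.4960276  -0.28961917  0.16525531]
lavender 160 [ 0.61466374 -0.25378897  0.08465155] [ 0.62409256 -0.24143159  0.10134029]
green 205 [ 0.4430897  -0.32448168  0.08256127] [ 0.45210455 -0.31207604  0.09570348]
```

Call:
send_rows:
  steps:
    - {"dx": 3.5,"dy": -2,"dz": 0,"yaw": 0,"gripper": 0.5}
    - {"dx": 5.2,"dy": -3.2,"dz": 1,"yaw": 0,"gripper": 0.5}
    - {"dx": 5.2,"dy": -3.2,"dz": 3,"yaw": 0,"gripper": 0.5}
    - {"dx": 5.2,"dy": -3.2,"dz": 3,"yaw": 0,"gripper": 0.5}

```text
clock: 15.18
tcp_pos: [0.4443, -0.3206, 0.1334]
orientation: [-0.001, -3.141, -0.001]
contact_force: [-0.5, 0.4, 0.9]
grip_width: 0.0426
gripper_force: 0.0
```

Call:
send_rows:
  steps:
    - {"dx": 0,"dy": 0,"dz": 2,"yaw": 0,"gripper": 0.5}
    - {"dx": 0,"dy": 0,"dz": 4.5,"yaw": 0,"gripper": 0.5}
    - {"dx": 0,"dy": 0,"dz": 5.5,"yaw": 0,"gripper": 0.5}
    - {"dx": 0,"dy": 0,"dz": 5.5,"yaw": 0,"gripper": 0.4}
    - {"dx": 0,"dy": 0,"dz": 5.5,"yaw": 0,"gripper": 0.3}

```text
clock: 15.8
tcp_pos: [0.4453, -0.3213, 0.0793]
orientation: [0.0, 3.14, -0.001]
contact_force: [-0.4, 0.6, -0.1]
grip_width: 0.0257
gripper_force: 0.0
```

Call:
send_rows:
  steps:
    - {"dx": 0,"dy": 0,"dz": 0,"yaw": 0,"gripper": 0.25}
    - {"dx": 0,"dy": 0,"dz": 0,"yaw": 0,"gripper": 0.2}
    - {"dx": 0,"dy": 0,"dz": 0,"yaw": 0,"gripper": 0.1}
    - {"dx": 0,"dy": 0,"dz": 0,"yaw": 0,"gripper": 0.1}
    - {"dx": 0,"dy": 0,"dz": 0,"yaw": 0,"gripper": 0.1}

```text
clock: 16.42
tcp_pos: [0.445, -0.3208, 0.0788]
orientation: [0.0, 3.141, 0.0]
contact_force: [1.0, 2.1, 5.8]
grip_width: 0.016
gripper_force: 29.2
```

Call:
send_rows:
  steps:
    - {"dx": 0,"dy": 0,"dz": -1,"yaw": 0,"gripper": 0.1}
    - {"dx": 0,"dy": 0,"dz": -3,"yaw": 0,"gripper": 0.1}
    - {"dx": 0,"dy": 0,"dz": -5,"yaw": 0,"gripper": 0.1}
    - {"dx": 0,"dy": 2.5,"dz": -6,"yaw": 0,"gripper": 0.1}
    - {"dx": 0,"dy": 7,"dz": -6,"yaw": 0,"gripper": 0.1}

```text
clock: 17.05
tcp_pos: [0.4449, -0.2522, 0.1397]
orientation: [0.006, 3.139, -0.003]
contact_force: [0.7, -0.2, -1.5]
grip_width: 0.0161
gripper_force: 29.3
```

Call:
send_rows:
  steps:
    - {"dx": -1,"dy": 5,"dz": 0,"yaw": 0,"gripper": 0.1}
    - {"dx": -4,"dy": 10,"dz": 0,"yaw": 0,"gripper": 0.1}
    - {"dx": -7,"dy": 15,"dz": 0,"yaw": 0,"gripper": 0.1}
    - {"dx": -10.5,"dy": 20,"dz": 0,"yaw": 0,"gripper": 0.1}
    - {"dx": -12.7,"dy": 23.5,"dz": 0,"yaw": 0,"gripper": 0.1}

```text
clock: 17.68
tcp_pos: [0.5731, -0.013, 0.1387]
orientation: [-0.004, 3.141, 0.001]
contact_force: [0.1, -0.1, -1.7]
grip_width: 0.0158
gripper_force: 29.3
```

Call:
send_rows:
  steps:
    - {"dx": -1,"dy": 2.1,"dz": 0,"yaw": 0,"gripper": 0.1}
    - {"dx": -1,"dy": 2.1,"dz": 1,"yaw": 0,"gripper": 0.1}
    - {"dx": -1,"dy": 2.1,"dz": 3,"yaw": 0,"gripper": 0.1}
    - {"dx": -1,"dy": 2.1,"dz": 4.3,"yaw": 0,"gripper": 0.1}
    - {"dx": -1,"dy": 2.1,"dz": 4.3,"yaw": 0,"gripper": 0.1}

```text
clock: 18.3
tcp_pos: [0.5802, 0.0034, 0.0942]
orientation: [-0.004, -3.139, 0.001]
contact_force: [-0.6, -0.6, -1.1]
grip_width: 0.0156
gripper_force: 29.4
```

Run:
```python
from m import *
print(status.get_obs()["tcp_pos"],status.get_obs()["gripper_force"])
T=imaging.grab_frame("top");S=imaging.grab_frame("side"); 
cv2.imwrite("pics/s5.png",np.hstack([cv2.resize(f["color"][a:a+130,b:b+130,::-1],None,fx=3,fy=3) for f,a,b in((T,130,200),(S,120,180))]))
```

```text
[0.58017753 0.00344445 0.09420637] 29.35716837644577
```

View pics/s5.png

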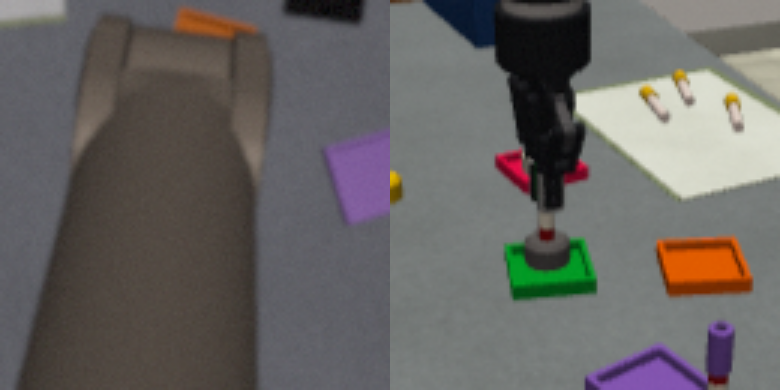

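The grey carrier is over the green tray (side crop (547,250)), so I'll lower it.

Call:
send_rows:
  steps:
    - {"dx": 0,"dy": 0,"dz": 0.4,"yaw": 0,"gripper": 0.1}
    - {"dx": 0,"dy": 0,"dz": 0.7,"yaw": 0,"gripper": 0.1}
    - {"dx": 0,"dy": 0,"dz": 0.9,"yaw": 0,"gripper": 0.1}
    - {"dx": 0,"dy": 0,"dz": 1.0,"yaw": 0,"gripper": 0.1}
    - {"dx": 0,"dy": 0,"dz": 1.0,"yaw": 0,"gripper": 0.1}

```text
clock: 19.02
tcp_pos: [0.5816, 0.0051, 0.0852]
orientation: [-0.0, -3.141, 0.0]
contact_force: [-0.4, 0.2, -1.4]
grip_width: 0.0164
gripper_force: 29.4
```

Call:
send_rows:
  steps:
    - {"dx": 0,"dy": 0,"dz": 0.1,"yaw": 0,"gripper": 0.1}
    - {"dx": 0,"dy": 0,"dz": 0.1,"yaw": 0,"gripper": 0.1}

```text
clock: 19.27
tcp_pos: [0.5816, 0.0051, 0.0843]
orientation: [-0.0, -3.142, -0.0]
contact_force: [0.8, 0.7, -1.5]
grip_width: 0.0164
gripper_force: 29.4
```

Call:
send_rows:
  steps:
    - {"dx": 0,"dy": 0,"dz": 0.1,"yaw": 0,"gripper": 0.1}
    - {"dx": 0,"dy": 0,"dz": 0.1,"yaw": 0,"gripper": 0.1}

```text
clock: 19.52
tcp_pos: [0.5819, 0.0051, 0.0838]
orientation: [0.0, 3.141, 0.001]
contact_force: [-2.0, 0.4, 5.3]
grip_width: 0.0162
gripper_force: 29.8
```

Call:
send_rows:
  steps:
    - {"dx": 0,"dy": 0,"dz": 0,"yaw": 0,"gripper": 0.2}
    - {"dx": 0,"dy": 0,"dz": 0,"yaw": 0,"gripper": 0.3}
    - {"dx": 0,"dy": 0,"dz": 0,"yaw": 0,"gripper": 0.45}
    - {"dx": 0,"dy": 0,"dz": 0,"yaw": 0,"gripper": 0.5}
    - {"dx": 0,"dy": 0,"dz": 0,"yaw": 0,"gripper": 0.5}

```text
clock: 20.15
tcp_pos: [0.5816, 0.005, 0.0832]
orientation: [-0.0, -3.142, 0.0]
contact_force: [-0.7, -0.4, 0.0]
grip_width: 0.0431
gripper_force: 0.0
```

Call:
send_rows:
  steps:
    - {"dx": 0,"dy": 0,"dz": -2,"yaw": 0,"gripper": 0.5}
    - {"dx": 0,"dy": 0,"dz": -5,"yaw": 0,"gripper": 0.5}
    - {"dx": 0,"dy": 0,"dz": -9,"yaw": 0,"gripper": 0.5}
    - {"dx": 3,"dy": 4,"dz": -10,"yaw": 0,"gripper": 0.5}
    - {"dx": 6,"dy": 9,"dz": -10,"yaw": 0,"gripper": 0.5}

```text
clock: 20.78
tcp_pos: [0.522, 0.0951, 0.1846]
orientation: [0.005, 3.139, 0.001]
contact_force: [0.5, 1.4, -1.2]
grip_width: 0.0429
gripper_force: 0.0
```

Call:
send_rows:
  steps:
    - {"dx": 3,"dy": 5,"dz": 0,"yaw": 0,"gripper": 0.5}
    - {"dx": 5,"dy": 10,"dz": 0,"yaw": 0,"gripper": 0.5}
    - {"dx": 7,"dy": 15,"dz": 0,"yaw": 0,"gripper": 0.5}
    - {"dx": 8.3,"dy": 19,"dz": 0,"yaw": 0,"gripper": 0.5}
    - {"dx": 8.3,"dy": 19,"dz": 0,"yaw": 0,"gripper": 0.5}

```text
clock: 21.4
tcp_pos: [0.437, 0.289, 0.1833]
orientation: [0.01, -3.141, -0.002]
contact_force: [-0.1, 0.4, -0.2]
grip_width: 0.0429
gripper_force: 0.0
```

Run:
```python
from m import *
print(status.get_obs()["tcp_pos"])
T=imaging.grab_frame("top");S=imaging.grab_frame("side"); save(S,"s6.png")
W=world(S)
for xy in((.582,.005),(.4387,.285)):
  m=(np.hypot(*(W[...,:2]-xy).transpose(2,0,1))<.03)&(S["depth"]>0)&(W[...,2]>.06)&(W[...,2]<.115)
  print(m.sum(),W[m].mean(0),W[m].max(0))
```

```text
[0.43701578 0.28900719 0.18327625]
99 [0.57953033 0.00082775 0.08338576] [0.5896507  0.01338277 0.10059752]
66 [0.4382623  0.27632279 0.08020853] [0.44680412 0.28501679 0.09681519]
```

View pics/s6.png

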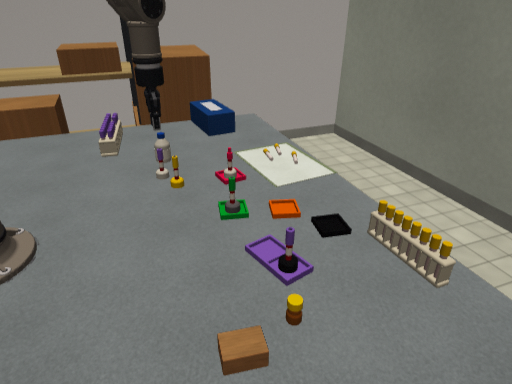

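The green tube stands in its tray (232,205), and the gripper is near the last lavender tube. Its measurements disagree by 4 mm in y, so I'll recheck against the first top frame.

Run:
```python
from m import *
T=dict(np.load("top0.npz"));S=dict(np.load("side0.npz"))
for n,xy in(("pink",(.432,.097)),("lw",(.4387,.283)),("lb",(.439,-.067)),("g",(.444,-.321))):
  for f in(T,S):
    W=world(f); m=(np.hypot(*(W[...,:2]-xy).transpose(2,0,1))<.03)&(f["depth"]>0)
    a=m&(W[...,2]>.088)&(W[...,2]<.115); b=m&(W[...,2]>.06)&(W[...,2]<.115)
    print(n,a.sum(),W[a].mean(0).round(4),b.sum(),W[b].mean(0).round(4))
for c in((110,225),):
  g=cv2.cvtColor(T["color"],cv2.COLOR_RGB2HSV); print(hue(T,"lavender")[244:258,128:148]//255)
```

```text
pink 14 [0.4321 0.0969 0.0956] 41 [0.4327 0.0962 0.0849]
pink 16 [0.432  0.094  0.0937] 74 [0.4323 0.0914 0.078 ]
lw 45 [0.438  0.2813 0.0938] 68 [0.4385 0.2796 0.087 ]
lw 19 [0.4385 0.2781 0.0924] 64 [0.4381 0.2766 0.0802]
lb 41 [ 0.4388 -0.0667  0.0931] 47 [ 0.439  -0.0659  0.0903]
lb 44 [ 0.4389 -0.0713  0.0929] 120 [ 0.4387 -0.0731  0.0812]
g 41 [ 0.4438 -0.3179  0.0935] 70 [ 0.4437 -0.3158  0.0858]
g 85 [ 0.4438 -0.3223  0.0934] 208 [ 0.4431 -0.3245  0.0826]
[[0 0 0 0 0 0 0 0 0 0 0 0 0 0 0 0 0 0 0 0]
 [0 0 0 0 0 0 0 0 0 0 0 0 0 0 0 0 0 0 0 0]
 [0 0 0 0 0 0 0 0 0 0 0 0 0 0 0 0 0 0 0 0]
 [0 0 0 0 0 0 0 0 0 0 0 0 0 0 0 0 0 0 0 0]
 [0 0 0 0 0 0 0 0 0 0 0 0 0 0 0 0 0 0 0 0]
 [0 0 0 0 0 0 0 1 1 1 1 1 1 0 0 0 0 0 0 0]
 [0 0 0 0 0 0 1 1 1 1 1 1 1 1 1 0 0 0 0 0]
 [0 0 0 0 0 0 1 1 1 1 1 1 1 1 1 0 0 0 0 0]
 [0 0 0 0 0 0 1 1 1 1 1 1 1 0 0 0 0 0 0 0]
 [0 0 0 0 0 0 1 1 1 1 1 1 0 0 0 0 0 0 0 0]
 [0 0 0 0 0 0 0 0 1 0 0 0 0 0 0 0 0 0 0 0]
 [0 0 0 0 0 0 0 0 0 0 0 0 0 0 0 0 0 0 0 0]
 [0 0 0 0 0 0 0 0 0 0 0 0 0 0 0 0 0 0 0 0]
 [0 0 0 0 0 0 0 0 0 0 0 0 0 0 0 0 0 0 0 0]]
```

Best estimate is y ≈ 0.282.

Call:
send_rows:
  steps:
    - {"dx": 0,"dy": -0.3,"dz": 2,"yaw": 0,"gripper": 0.5}
    - {"dx": 0,"dy": -0.3,"dz": 4.5,"yaw": 0,"gripper": 0.5}
    - {"dx": 0,"dy": -0.3,"dz": 5,"yaw": 0,"gripper": 0.5}
    - {"dx": 0,"dy": -0.3,"dz": 5,"yaw": 0,"gripper": 0.5}

```text
clock: 22.0
tcp_pos: [0.4392, 0.2812, 0.1335]
orientation: [-0.003, -3.142, 0.001]
contact_force: [0.7, -0.3, -0.6]
grip_width: 0.0429
gripper_force: 0.0
```

Call:
send_rows:
  steps:
    - {"dx": 0,"dy": 0,"dz": 2,"yaw": 0,"gripper": 0.5}
    - {"dx": 0,"dy": 0,"dz": 4.5,"yaw": 0,"gripper": 0.5}
    - {"dx": 0,"dy": 0,"dz": 5.4,"yaw": 0,"gripper": 0.5}
    - {"dx": 0,"dy": 0,"dz": 5.4,"yaw": 0,"gripper": 0.4}
    - {"dx": 0,"dy": 0,"dz": 5.4,"yaw": 0,"gripper": 0.3}

```text
clock: 22.62
tcp_pos: [0.4394, 0.2824, 0.0803]
orientation: [0.001, 3.14, 0.002]
contact_force: [0.1, -0.1, 0.6]
grip_width: 0.0251
gripper_force: 0.0
```

Call:
send_rows:
  steps:
    - {"dx": 0,"dy": 0,"dz": 0,"yaw": 0,"gripper": 0.26}
    - {"dx": 0,"dy": 0,"dz": 0,"yaw": 0,"gripper": 0.23}
    - {"dx": 0,"dy": 0,"dz": 0,"yaw": 0,"gripper": 0.2}
    - {"dx": 0,"dy": 0,"dz": 0,"yaw": 0,"gripper": 0.1}
    - {"dx": 0,"dy": 0,"dz": 0,"yaw": 0,"gripper": 0.1}

```text
clock: 23.25
tcp_pos: [0.4389, 0.282, 0.0795]
orientation: [0.001, 3.141, 0.0]
contact_force: [-0.0, -2.3, 4.5]
grip_width: 0.0163
gripper_force: 29.3
```

Call:
send_rows:
  steps:
    - {"dx": 0,"dy": 0,"dz": 0,"yaw": 0,"gripper": 0.1}
    - {"dx": 0,"dy": 0,"dz": 0,"yaw": 0,"gripper": 0.1}

```text
clock: 23.5
tcp_pos: [0.4389, 0.282, 0.0795]
orientation: [0.001, 3.141, 0.0]
contact_force: [0.2, -1.1, 5.4]
grip_width: 0.0159
gripper_force: 29.3
```

Call:
send_rows:
  steps:
    - {"dx": 0,"dy": 0,"dz": -1,"yaw": 0,"gripper": 0.1}
    - {"dx": 0,"dy": 0,"dz": -4,"yaw": 0,"gripper": 0.1}
    - {"dx": 0,"dy": 0,"dz": -7,"yaw": 0,"gripper": 0.1}
    - {"dx": 0,"dy": 0,"dz": -10,"yaw": 0,"gripper": 0.1}
    - {"dx": 0,"dy": 0,"dz": -12.5,"yaw": 0,"gripper": 0.1}

```text
clock: 24.12
tcp_pos: [0.4386, 0.2823, 0.2058]
orientation: [0.0, 3.141, 0.001]
contact_force: [0.4, 0.2, -0.5]
grip_width: 0.0163
gripper_force: 29.3
```

Call:
send_rows:
  steps:
    - {"dx": 0,"dy": -2.5,"dz": -0.5,"yaw": 0,"gripper": 0.1}
    - {"dx": -1,"dy": -7.5,"dz": -0.5,"yaw": 0,"gripper": 0.1}
    - {"dx": -3,"dy": -12.5,"dz": -0.5,"yaw": 0,"gripper": 0.1}
    - {"dx": -5,"dy": -17.5,"dz": -0.5,"yaw": 0,"gripper": 0.1}
    - {"dx": -7,"dy": -22.5,"dz": -0.5,"yaw": 0,"gripper": 0.1}

```text
clock: 24.75
tcp_pos: [0.5079, 0.0541, 0.2088]
orientation: [-0.002, -3.14, 0.0]
contact_force: [1.3, 0.0, 0.1]
grip_width: 0.0162
gripper_force: 29.4
```

Call:
send_rows:
  steps:
    - {"dx": -2,"dy": -5,"dz": 0,"yaw": 0,"gripper": 0.1}
    - {"dx": -4,"dy": -10,"dz": 0,"yaw": 0,"gripper": 0.1}
    - {"dx": -6,"dy": -15,"dz": 0,"yaw": 0,"gripper": 0.1}
    - {"dx": -8,"dy": -20,"dz": 0,"yaw": 0,"gripper": 0.1}
    - {"dx": -9,"dy": -23,"dz": 0,"yaw": 0,"gripper": 0.1}

```text
clock: 25.38
tcp_pos: [0.5973, -0.1773, 0.2086]
orientation: [-0.006, -3.14, 0.002]
contact_force: [0.1, -0.2, -0.6]
grip_width: 0.0165
gripper_force: 29.4
```

Call:
send_rows:
  steps:
    - {"dx": 0,"dy": -1.2,"dz": 0,"yaw": 0,"gripper": 0.1}
    - {"dx": 0,"dy": -1.2,"dz": 2,"yaw": 0,"gripper": 0.1}
    - {"dx": 0,"dy": -1.2,"dz": 5,"yaw": 0,"gripper": 0.1}
    - {"dx": 0,"dy": -1.2,"dz": 8,"yaw": 0,"gripper": 0.1}
    - {"dx": 0,"dy": -1.2,"dz": 9,"yaw": 0,"gripper": 0.1}

```text
clock: 26.0
tcp_pos: [0.5964, -0.1822, 0.1161]
orientation: [0.003, -3.136, -0.003]
contact_force: [-0.3, -0.4, -1.6]
grip_width: 0.0163
gripper_force: 29.4
```

Run:
```python
from m import *
print(status.get_obs()["tcp_pos"],status.get_obs()["gripper_force"])
S=imaging.grab_frame("side"); 
cv2.imwrite("pics/s7.png",cv2.resize(S["color"][150:300,200:350,::-1],None,fx=3,fy=3))
```

```text
[ 0.59643961 -0.18223049  0.11614926] 29.446394741535187
```

View pics/s7.png

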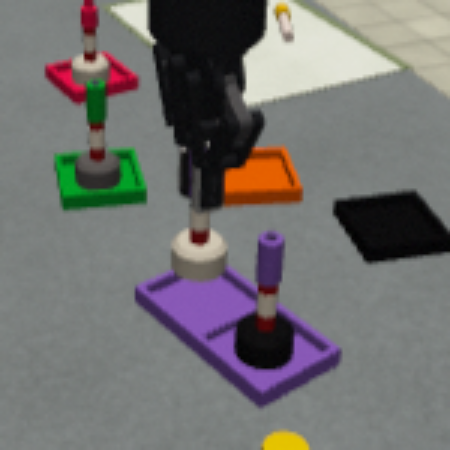

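The white carrier is above the free lavender place at crop (200,250), with the black one at (265,340). I'll lower it.

Call:
send_rows:
  steps:
    - {"dx": 0,"dy": -0.1,"dz": 0.8,"yaw": 0,"gripper": 0.1}
    - {"dx": -0.1,"dy": -0.1,"dz": 1.6,"yaw": 0,"gripper": 0.1}
    - {"dx": -0.1,"dy": -0.1,"dz": 2.4,"yaw": 0,"gripper": 0.1}
    - {"dx": -0.1,"dy": -0.1,"dz": 2.8,"yaw": 0,"gripper": 0.1}
    - {"dx": -0.1,"dy": -0.1,"dz": 2.8,"yaw": 0,"gripper": 0.1}

```text
clock: 26.68
tcp_pos: [0.5994, -0.1859, 0.091]
orientation: [-0.0, -3.141, -0.0]
contact_force: [-0.9, -0.0, -1.0]
grip_width: 0.0163
gripper_force: 29.4
```

Call:
send_rows:
  steps:
    - {"dx": 0,"dy": 0,"dz": 0.1,"yaw": 0,"gripper": 0.1}
    - {"dx": 0,"dy": 0,"dz": 0.2,"yaw": 0,"gripper": 0.1}
    - {"dx": 0,"dy": 0,"dz": 0.2,"yaw": 0,"gripper": 0.1}

```text
clock: 27.05
tcp_pos: [0.5996, -0.1859, 0.0893]
orientation: [0.0, 3.142, 0.0]
contact_force: [-0.4, 0.9, -1.0]
grip_width: 0.0159
gripper_force: 29.4
```

Call:
send_rows:
  steps:
    - {"dx": 0,"dy": 0,"dz": 0.2,"yaw": 0,"gripper": 0.1}
    - {"dx": 0,"dy": 0,"dz": 0.3,"yaw": 0,"gripper": 0.1}
    - {"dx": 0,"dy": 0,"dz": 0.4,"yaw": 0,"gripper": 0.1}
    - {"dx": 0,"dy": 0,"dz": 0.4,"yaw": 0,"gripper": 0.1}

```text
clock: 27.55
tcp_pos: [0.5995, -0.1859, 0.0851]
orientation: [-0.0, -3.141, -0.0]
contact_force: [-0.3, -0.2, 0.1]
grip_width: 0.0164
gripper_force: 29.4
```

Call:
send_rows:
  steps:
    - {"dx": 0,"dy": 0,"dz": 0.1,"yaw": 0,"gripper": 0.1}
    - {"dx": 0,"dy": 0,"dz": 0.1,"yaw": 0,"gripper": 0.1}

```text
clock: 27.8
tcp_pos: [0.5998, -0.186, 0.0846]
orientation: [0.0, 3.141, -0.0]
contact_force: [-0.9, 0.3, 2.1]
grip_width: 0.0164
gripper_force: 29.6
```

Call:
send_rows:
  steps:
    - {"dx": 0,"dy": 0,"dz": 0,"yaw": 0,"gripper": 0.2}
    - {"dx": 0,"dy": 0,"dz": 0,"yaw": 0,"gripper": 0.3}
    - {"dx": 0,"dy": 0,"dz": 0,"yaw": 0,"gripper": 0.45}
    - {"dx": 0,"dy": 0,"dz": 0,"yaw": 0,"gripper": 0.45}
    - {"dx": 0,"dy": 0,"dz": 0,"yaw": 0,"gripper": 0.45}

```text
clock: 28.42
tcp_pos: [0.5996, -0.1859, 0.0843]
orientation: [-0.0, -3.142, -0.0]
contact_force: [0.9, 0.4, 0.5]
grip_width: 0.0385
gripper_force: 0.0
```

Call:
send_rows:
  steps:
    - {"dx": 0,"dy": 0,"dz": -2,"yaw": 0,"gripper": 0.45}
    - {"dx": 0,"dy": 0,"dz": -5,"yaw": 0,"gripper": 0.45}
    - {"dx": 0,"dy": 0,"dz": -9,"yaw": 0,"gripper": 0.45}
    - {"dx": 3,"dy": 3,"dz": -13,"yaw": 0,"gripper": 0.45}
    - {"dx": 5,"dy": 6,"dz": -16,"yaw": 0,"gripper": 0.45}

```text
clock: 29.05
tcp_pos: [0.549, -0.1262, 0.2472]
orientation: [0.003, 3.139, -0.0]
contact_force: [0.3, 0.5, 1.1]
grip_width: 0.0388
gripper_force: 0.0
```

Call:
send_rows:
  steps:
    - {"dx": 2,"dy": 5,"dz": 0,"yaw": 0,"gripper": 0.45}
    - {"dx": 4,"dy": 10,"dz": 0,"yaw": 0,"gripper": 0.45}
    - {"dx": 6,"dy": 15,"dz": 0,"yaw": 0,"gripper": 0.45}
    - {"dx": 6,"dy": 20,"dz": 0,"yaw": 0,"gripper": 0.45}
    - {"dx": 6,"dy": 20,"dz": 0,"yaw": 0,"gripper": 0.45}

```text
clock: 29.68
tcp_pos: [0.4896, 0.0784, 0.2456]
orientation: [-0.011, 3.14, 0.003]
contact_force: [-1.6, 0.2, 0.2]
grip_width: 0.0384
gripper_force: 0.0
```

Run:
```python
from m import *
print(status.get_obs()["tcp_pos"])
T=imaging.grab_frame("top");S=imaging.grab_frame("side"); save(S,"s8.png")
W=world(S)
for xy in((.637,.201),(.582,.005),(.5995,-.186),(.6166,-.249)):
  m=(np.hypot(*(W[...,:2]-xy).transpose(2,0,1))<.03)&(S["depth"]>0)&(W[...,2]>.06)&(W[...,2]<.115)
  print(m.sum(),W[m].mean(0),W[m].max(0))
```

```text
[0.48960505 0.07838212 0.24563444]
64 [0.63594541 0.19642281 0.08058402] [0.64489586 0.20728534 0.10214057]
101 [0.57952915 0.00071953 0.08297289] [0.58945322 0.01273503 0.10107637]
143 [ 0.59762817 -0.1905612   0.0844613 ] [ 0.60781804 -0.17804401  0.10081306]
160 [ 0.61465302 -0.25378689  0.08505626] [ 0.62454988 -0.24241302  0.1016371 ]
```

View pics/s8.png

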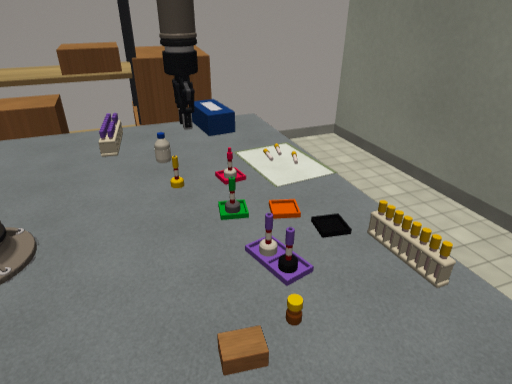

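All four tubes stand upright in their trays: pink (230,172), green (232,208), and the lavenders at (268,246) and (289,263). The bottle, vial and box haven't moved, so I'm handing in.

Call:
send_rows:
  steps:
    - {"dx": 0,"dy": 0,"dz": 0,"yaw": 0,"gripper": 0.45}
    - {"dx": 0,"dy": 0,"dz": 0,"yaw": 0,"gripper": 0.45}
    - {"dx": 0,"dy": 0,"dz": 0,"yaw": 0,"gripper": 0.45}

```text
clock: 30.15
tcp_pos: [0.4897, 0.0733, 0.2443]
orientation: [-0.003, -3.142, 0.0]
contact_force: [0.5, -0.4, 1.2]
grip_width: 0.0388
gripper_force: 0.0
```

```bash
python3 -c "
from bench import workorder
print(workorder.hand_in())"
```

```text
the job is handed in; nothing more can be done
None
```

All four tubes stand upright and released in the trays matching their caps, with pink placed first; I handed the job in at about 30 s, and the hand-in gave no verdict.

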